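# Put a watch movement under its dust cover

## Robot

A 7-joint arm with a two-finger parallel gripper is mounted at the origin on the work surface. World frame = base frame: x ahead of the robot, y to its left, z up, the work surface at z = 0. Lengths are in m, angles in degrees, forces in N, time in s.
With the tool pointing down it reaches from about 0.35 to 0.9 m from the base axis. Payload 19.9 kg.
Tool frame: the origin (TCP) lies on the front face of the gripper's body, between the roots of the fingers; the fingertips stand 97 mm ahead of it and the grasp point (between the pads) lies 78 mm ahead of it; z points along the fingers, y is the line along which they close (so a half turn about z gives the same grasp; the last joint's range is limited). The gripper opens to 94 mm and grips with 3 to 60 N. Pads are 16 mm wide; open, the fingers measure 119 mm over their backs; the gripper's body (75 mm by 177 mm) begins 78 mm behind the grasp point.
Start: joints at [-76.862, 23.915, -0.59, 92.452, 0.269, 63.638, -3.037], TCP at [0.167, 0.602, 0.303] pointing down, gripper open.
Joint ranges: [-161.28, 161.28], [-22.2, 115.67], [-73.04, 71.86], [3.21, 147.25], [-68.34, 248.33], [10.77, 114.83], [-161.83, 161.83]. Speed limits (degrees/s): [108.29, 108.29, 136.94, 136.94, 172.46, 172.46, 172.46].

## Interface

Orientations are given as [roll, pitch, yaw] about the fixed x, y, z axes, in that order (R = Rz(yaw) Ry(pitch) Rx(roll)).
In Python, from plant import telemetry, read_camera, ticket gives the robot as it stands. The module is installed in compiled form; this text tells all that it offers.
- The arm moves only by the tool carry_out, never from a script. Its argument "commands" is a list of rows, each a list of 2 entries, a list of its own where there are three numbers: the shift along the tool's x, y, z in mm, then the turn, a rotation vector about the tool's x, y, z in degrees. In form: [[[tx, ty, tz], [wx, wy, wz]], ...]. A call has 1 to 10 rows; each row is the pose to reach, as a shift and turn from the pose commanded when the call began, along the tool's axes at that moment; what a row does not reach only later rows make up. A row lasts 1/8 s, in which the tool goes at most 62.5 mm and 10.7 degrees, less where a joint would pass 70% of its speed; a pose out of reach is approached as far as the arm can. A call with a gripper value outside its range is refused whole. "hand" is the opening, from 0 (shut) to 1 (fully open), set as the call begins (left out, the last holds). The fingers move at their own pace and stop on an object; "grip_force" is the grip in N (left out, the last holds). Time passes only in rows, so rows that repeat a pose let the fingers close. It gives the time, the measured TCP pose, the force, the opening and the grip force at its end, in the units of the state.
- telemetry.get_obs(): the state, without advancing time (a new reading comes with each control period).
- read_camera(name): name is "scene" or "top"; returns a dict with "pixels" (480x640x3 uint8, red, green, blue), "range_z" (480x640 float32, m along the optical axis (not along the pixel's ray), 0 where there is no reading), "K" (3x3 intrinsics, pixels), "rvec" (rotation vector, rad) and "tvec" (3), from world to camera coordinates, as OpenCV has them. Camera axes: x right, y down, z forward; pixel columns grow to the right and rows downward; lengths in m; the calibration is good to about 2 mm. A picture is of the moment at which its call begins.
- ticket.sign_off(): hands the job in; it is judged then, once.
The state is a dict: "clock": time; "qpos": joint angles; "qvel": joint speeds; "effort": joint torques, N m; "ee_pos": TCP position; "tool_rot": TCP orientation; "ft_force": force on the tool from outside, world axes, zero at the start; "wrist_torque": the same for the moment, N m; "gripper_width": finger opening in m; "gripper_force": force on a finger pad.
Only numpy, scipy, OpenCV 4.12 (cv2) and the standard library are available. Lean on these libraries where they do the work, as an engineer would, in place of code of your own. Each camera call takes 0.05 s, during which the arm holds its last target. There are 200 camera calls.

## Task

The movement is to be left safe from dust: lift it by its aluminium holder and stand it upright in the middle of the round tray, then take the clear cover by its knob, lower it gently over the movement so that its rim sits level on the ledge inside the tray's lip all round, and press down lightly on the knob to make sure it is fully home. Do not touch the bare movement with the fingers or knock it or its holder with the cover, drop neither, and leave the other things on the bench where they are.

Things in the scene. Friction and masses are not known exactly. Their poses are not given: they have to be found in the camera images.
- tray: Round green plastic dust tray, fixed to the bench, open on top, 127 mm across, 12 mm high. Origin: centre of its underside; z up. Inside: a flat dish floor 89 mm across, 3 mm above the bench; round it a flat black rubber ledge (radius 44.5 to 53 mm), 6 mm above the bench; then the lip, 6 mm higher than the ledge, its inner face 53 mm in radius at the ledge, flaring to 55.5 mm at the top.
- tray_seat (a point): Centre of the tray, at the height of the rubber ledge (6 mm above the bench): the cover's origin lies here when it is fully home. z up.
- tray_floor (a point): Centre of the tray's dish floor (3 mm above the bench): the holder's origin lies here when it stands in the middle. z up.
- cover: Clear bell-shaped dust cover with a black knob, about 120 g, standing on its open rim on the bench at the start. Origin: centre of the rim plane (underside); z up. Rim 100 mm outside diameter (2 to 3 mm to spare all round inside the tray's lip), wall 3 mm; sides straight to 20 mm, then domed to 52 mm high. Knob: upright cylinder, 24 mm diameter, 58 to 80 mm above the rim, on a 14 mm stem.
- knob_top (a point): Centre of the flat top of the cover's knob, 80 mm above the rim plane. A light push here (5 to 15 N) beds the rim on the rubber ledge; 60 N is too much.
- holder: Aluminium movement holder, about 70 g with its movement: two jaws on a rail, 50 mm long (x), 36 mm wide (y), 20 mm high; a brass clamp-screw head reaches 33 mm from the origin at the +x end. Origin: centre of its underside; z up. Grip it across its flat parallel 36 mm sides (fingers closing along y). Stands on the bench at the start, yaw within 1.2 rad either way.
- movement: The bare watch movement clamped on top of the holder (it moves with it): round, 29 mm diameter, 6 mm thick, from 20 to 26 mm above the holder's underside, within the holder's width by 3.5 mm on each side. Origin: centre of its underside. Delicate: not to be touched.
- jar: Small glass jar with a steel cap, 44 mm diameter, 55 mm high. Bystander. Origin: centre of its underside.
- loupe: Black eye loupe, 40 mm across at the foot, 30 mm high. Bystander. Origin: centre of its underside.
- screwdriver: Small screwdriver with a yellow handle, 130 mm long, lying on the bench. Bystander. Origin near its middle, x along it towards the tip.
There are look-alikes about, which are no part of the job. Several things have the shape of the cover; the one meant has the colours described above. Of the things that look like the holder, take the one that is farthest from the robot's base at the start.

How it is judged:
By the outcome, as a careful person would: the job done as asked, in the order asked, and still so for the second after the job is handed in, with the robot touching nothing.
It also fails if it takes over 67 s, if anything falls off the work surface, if the arm or the gripper's body presses on something with over 40 N, if the wrist force passes 120 N, or if a joint passes its speed limit or range.

## Working session

There is one attempt and no reset: what is moved stays moved. The work goes in short steps, Python scripts to look and compute and a tool call to move; the robot and the scene stay as the last step left them, time stands still between calls to the robot, and variables do not carry over. Pictures are saved under pics/ and viewed, at most 10 in all, crops included, and the job is handed in when it is done.

Besides the shell and the picture viewer there is one more tool, called after "Emit:" as a command line: name --argument value ..., lists and objects as JSON in quotes. carry_out: Moves the arm, as the interface text tells. Its arguments: {"type":"object","properties":{"commands":{"type":"array"},"hand":{"type":"number"},"grip_force":{"type":"number"}},"required":["commands"]}

```bash
mkdir -p pics; cat > h.py <<'E'
import numpy as np, cv2
from plant import telemetry, read_camera, ticket
def cam(n):
    c=read_camera(n); c['R']=cv2.Rodrigues(np.array(c['rvec'],float))[0]; c['t']=np.array(c['tvec'],float).reshape(3); return c
def cloud(c):
    v,u=np.mgrid[0:480,0:640]; z=c['range_z']; K=np.array(c['K'])
    p=np.stack([(u-K[0,2])/K[0,0]*z,(v-K[1,2])/K[1,1]*z,z],-1)
    w=(p-c['t'])@c['R']; w[z==0]=np.nan; return w
def ray(c,u,v,h):  # pixel on plane z=h
    d=np.linalg.inv(np.array(c['K']))@[u,v,1]; d=c['R'].T@d; o=-c['R'].T@c['t']; return o+d*(h-o[2])/d[2]
def save(c,f): cv2.imwrite('pics/'+f,c['pixels'][:,:,::-1])
E
python3 - <<'E'
from h import *
for n in('scene','top'):
    c=cam(n); save(c,n+'0.png'); print(n,-c['R'].T@c['t'],np.array(c['K'])[0,0],c['R'].round(2).tolist())
o=telemetry.get_obs(); print(o)
E
```

```text
scene [ 0.91850604 -0.3602423   0.67844758] 474.96317294839355 [[0.72, 0.7, -0.0], [0.53, -0.55, -0.65], [-0.46, 0.46, -0.76]]
top [ 0.38632977 -0.00650356  1.16333039] 624.7788191128352 [[0.03, -1.0, -0.01], [-0.98, -0.03, -0.18], [0.18, 0.02, -0.98]]
{'clock': 0.1, 'qpos': array([-76.86138814,  23.94512983,  -0.59093171,  92.4791746 ,
         0.26939625,  63.63803183,  -3.0356034 ]), 'qvel': array([ 0.09491345, -0.0391893 ,  0.07565158, -0.15877291,  0.02088671,
        0.04425159, -0.01924534]), 'effort': array([ 9.82600795e-04, -8.52603507e+01,  6.39777202e-01, -4.26701367e+01,
       -4.89301141e-02,  1.62923435e-02,  4.29254874e-05]), 'ee_pos': array([0.16713584, 0.60201786, 0.30210345]), 'tool_rot': array([-1.79939204e+02,  4.64638426e-03,  1.64485743e+02]), 'ft_force': array([-0.2623859 , -0.72624907, -0.76834906]), 'wrist_torque': array([-0.01722987, -0.02401863,  0.00781216]), 'gripper_force': 0.0, 'gripper_width': 0.09388093794118291}
```

View pics/top0.png

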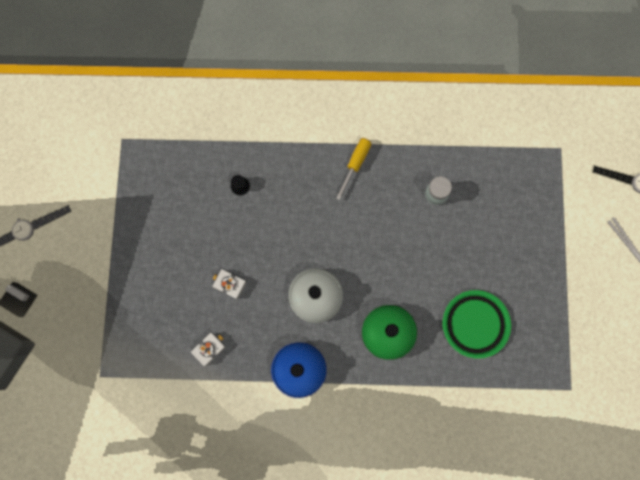

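View pics/scene0.png

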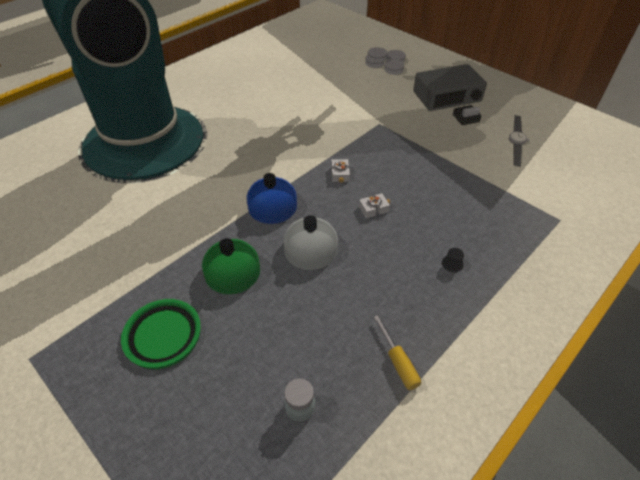

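Top view: the two holder-like things are at (229,284) and (208,349), and the dome shapes are at (316,294) clear/grey, (390,331) green and (298,369) blue. The clear one is the grey dome with the black knob. The tray is at (477,324). Next I'll measure these and confirm in an enlarged crop.

```bash
python3 - <<'E'
from h import *
c=cam('top'); w=cloud(c); s=cam('scene'); ws=cloud(s)
for n,u,v,h in(('hA',229,284,.026),('hB',208,349,.026),('knob',315,292,.08),('tray',477,324,.006),('green',392,331,.08),('blue',297,370,.08),('jar',440,187,.055)):
    p=ray(c,u,v,h); print(n,p.round(4),'r',np.hypot(p[0],p[1]).round(3),w[v,u].round(4))
def up(c,x,y,a,b,k): return cv2.resize(c['pixels'][y:y+b,x:x+a,::-1],None,fx=k,fy=k,interpolation=cv2.INTER_CUBIC)
A=up(c,190,255,160,80,5);B=up(s,320,150,100,70,5); B=cv2.copyMakeBorder(B[:200],0,0,0,300,0)
cv2.imwrite('pics/c1.png',np.vstack([A,B]))
# top points of the scene cam knob
for nm,ww in(('top',w),('scene',ws)):
    m=(ww[...,2]>.074)&(ww[...,2]<.09)&(np.hypot(ww[...,0]-.375,ww[...,1]-.005)<.06); print(nm,'knob',m.sum(),np.nanmean(ww[m],0),(np.nanmin(ww[m],0)+np.nanmax(ww[m],0))/2)
    # tray lip circle fit
    m=(ww[...,2]>.009)&(ww[...,2]<.016)&(np.hypot(ww[...,0]-.331,ww[...,1]+.26)<.085)
    q=ww[m][:,:2]; a=np.linalg.lstsq(np.c_[2*q,np.ones(len(q))],(q**2).sum(1),rcond=None)[0]; print('tray',m.sum(),a[:2],np.sqrt(a[2]+a[0]**2+a[1]**2))
    m=(ww[...,2]>.004)&(ww[...,2]<.018)&(np.hypot(ww[...,0]-.375,ww[...,1]-.005)<.07)
    p=ray(c,229,284,.02)
    m=(ww[...,2]>.012)&(ww[...,2]<.035)&(np.hypot(ww[...,0]-p[0],ww[...,1]-p[1])<.045)
    q=ww[m]; r=cv2.minAreaRect((q[:,:2]*1000).astype(np.float32)); print('holder',m.sum(),r,cv2.boxPoints(r).round(1).tolist())
E
```

```text
hA [0.5236 0.1955 0.026 ] r 0.559 [0.5234 0.1953 0.027 ]
hB [0.4049 0.2267 0.026 ] r 0.464 [0.4049 0.2271 0.024 ]
knob [0.507  0.0351 0.08  ] r 0.508 [0.507  0.0351 0.0794]
tray [ 0.4641 -0.2615  0.006 ] r 0.533 [ 0.4643 -0.2624  0.002 ]
green [ 0.4432 -0.0994  0.08  ] r 0.454 [ 0.4432 -0.0994  0.0803]
blue [0.3729 0.0615 0.08  ] r 0.378 [0.3728 0.0617 0.0768]
jar [ 0.7089 -0.1869  0.055 ] r 0.733 [ 0.7099 -0.1875  0.0515]
top knob 94 [0.37247589 0.0584466  0.07972102] [0.3720776  0.05804302 0.07979696]
tray 118 [ 0.41887532 -0.2585163 ] 0.01887097909144001
holder 528 ((526.2343139648438, 200.32774353027344), (57.97108459472656, 35.67427062988281), 63.778663635253906) [[497.3999938964844, 182.1999969482422], [529.4000244140625, 166.39999389648438], [555.0, 218.39999389648438], [523.0, 234.1999969482422]]
scene knob 71 [0.3755142  0.05724534 0.07923251] [0.37462336 0.05706278 0.07820182]
tray 147 [ 0.42158289 -0.26002145] 0.020392767480352035
holder 395 ((527.4238891601562, 200.72982788085938), (58.877044677734375, 38.736900329589844), 64.8155517578125) [[497.3999938964844, 182.3000030517578], [532.4000244140625, 165.8000030517578], [557.5, 219.10000610351562], [522.4000244140625, 235.60000610351562]]
```

View pics/c1.png

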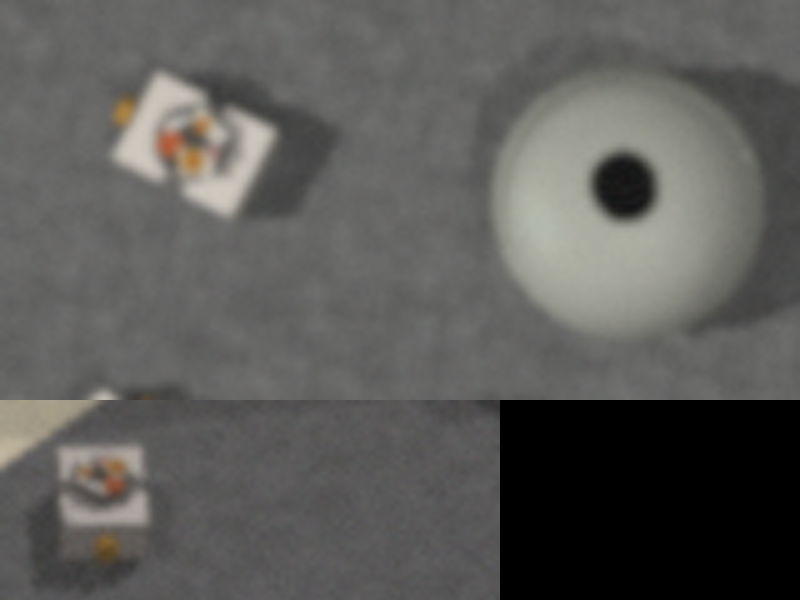

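The crop shows holder A's top-face corners at (157,70), (278,128), (230,218) and (112,158), with the brass screw at its upper-left end. A is the farther holder (0.559 m against 0.464 m), so it is the one meant. The clear cover's knob is at crop (624,186).

```bash
python3 - <<'E'
from h import *
c=cam('top'); w=cloud(c); s=cam('scene'); ws=cloud(s)
P=[ray(c,190+(a+.5)/5-.5,255+(b+.5)/5-.5,.02) for a,b in((157,70),(278,128),(230,218),(112,158))]
P=np.array(P); print('holder',P.mean(0),'yaw',np.degrees(np.arctan2(*(P[0]-P[1]+P[3]-P[2])[[1,0]])),[np.linalg.norm(P[i]-P[i-1]).round(4) for i in range(4)])
for nm,cc,ww in(('top',c,w),('scene',s,ws)):
    g=cc['pixels'].astype(int); lum=g.sum(2)
    m=(ww[...,2]>.076)&(ww[...,2]<.09)&(np.hypot(ww[...,0]-.507,ww[...,1]-.035)<.03); print(nm,'knob',m.sum(),np.nanmean(ww[m],0),'ext',np.ptp(ww[m],0))
    gm=(g[...,1]>g[...,0]*1.6)&(g[...,1]>g[...,2]*1.3)&(np.hypot(ww[...,0]-.465,ww[...,1]+.262)<.09)
    cs,_=cv2.findContours(gm.astype(np.uint8),cv2.RETR_CCOMP,cv2.CHAIN_APPROX_NONE)
    for k in cs:
        if len(k)<80: continue
        q0=k[:,0]
        for h in(.003,.006,.012):
            q=np.array([ray(cc,u,v,h)[:2] for u,v in q0]); a=np.linalg.lstsq(np.c_[2*q,np.ones(len(q))],(q**2).sum(1),rcond=None)[0]; print(' ',nm,len(k),h,a[:2].round(4),np.sqrt(a[2]+a[0]**2+a[1]**2).round(4))
E
```

```text
holder [0.52562582 0.19767492 0.02      ] yaw 65.47241735708143 [np.float64(0.0363), np.float64(0.0504), np.float64(0.0373), np.float64(0.0495)]
top knob 137 [0.50730202 0.03618231 0.07965693] ext [0.02295274 0.02302651 0.00793895]
  top 143 0.003 [ 0.4647 -0.2593] 0.0457
  top 143 0.006 [ 0.4645 -0.2586] 0.0456
  top 143 0.012 [ 0.4641 -0.2573] 0.0454
  top 193 0.003 [ 0.4654 -0.2612] 0.0623
  top 193 0.006 [ 0.4651 -0.2605] 0.0622
  top 193 0.012 [ 0.4647 -0.2592] 0.0618
  top 160 0.003 [ 0.4646 -0.2597] 0.0518
  top 160 0.006 [ 0.4644 -0.259 ] 0.0517
  top 160 0.012 [ 0.464  -0.2577] 0.0514
scene knob 112 [0.509704   0.03477511 0.07933821] ext [0.02264796 0.02348543 0.00589704]
  scene 153 0.003 [ 0.4629 -0.2588] 0.045
  scene 153 0.006 [ 0.465  -0.2592] 0.0448
  scene 153 0.012 [ 0.469  -0.2601] 0.0444
  scene 213 0.003 [ 0.4594 -0.2581] 0.0633
  scene 213 0.006 [ 0.4614 -0.2586] 0.063
  scene 213 0.012 [ 0.4655 -0.2595] 0.0625
  scene 174 0.003 [ 0.4608 -0.2582] 0.0523
  scene 174 0.006 [ 0.4629 -0.2587] 0.0521
  scene 174 0.012 [ 0.4669 -0.2596] 0.0516
```

```bash
cat >> h.py <<'E'
def go(x,y,z,yaw):
    from scipy.spatial.transform import Rotation as Ro
    o=telemetry.get_obs(); R=Ro.from_euler('xyz',o['tool_rot'],degrees=True); T=Ro.from_euler('xyz',[180,0,yaw],degrees=True)
    print('t',o['clock'],'at',o['ee_pos'].round(4),o['tool_rot'].round(2),'F',o['ft_force'].round(1),'w',o['gripper_width'],o['gripper_force'])
    print('shift mm',(R.inv().apply(np.array([x,y,z])-o['ee_pos'])*1000).round(1),'turn',(R.inv()*T).as_rotvec(degrees=True).round(2))
E
python3 -c "
from h import *
go(.5256,.1975,.18,65.3)"
```

```text
t 0.3 at [0.1672 0.6021 0.3024] [-179.97    0.    164.49] F [ 0.7  0.  -0.2] w 0.09433016009699237 0.0
shift mm [-453.6 -294.   122.6] turn [-1.000e-02  3.000e-02  9.919e+01]
```

Emit:
carry_out --commands '[[[-454,-294,122],[0,0,99]],[[-454,-294,122],[0,0,99]],[[-454,-294,122],[0,0,99]],[[-454,-294,122],[0,0,99]],[[-454,-294,122],[0,0,99]],[[-454,-294,122],[0,0,99]],[[-454,-294,122],[0,0,99]],[[-454,-294,122],[0,0,99]],[[-454,-294,122],[0,0,99]],[[-454,-294,122],[0,0,99]]]' --hand 0.7

```text
clock: 1.55
ee_pos: [0.5278, 0.1936, 0.18]
tool_rot: [179.9, 0.1, 65.0]
ft_force: [-0.3, -0.7, 1.0]
gripper_width: 0.0657
gripper_force: 0.0
```

```bash
python3 -c "
from h import *
go(.5256,.1975,.18,65.3)"
```

```text
t 1.55 at [0.5278 0.1936 0.18  ] [1.7994e+02 1.2000e-01 6.4960e+01] F [-0.3 -0.7  1. ] w 0.06571426853416824 0.0
shift mm [ 2.6 -3.6 -0.1] turn [ 0.06  0.12 -0.34]
```

Emit:
carry_out --commands '[[[0,0,0],[0,0,0]],[[0,0,0],[0,0,0]],[[0,0,0],[0,0,0]]]'

```text
clock: 1.92
ee_pos: [0.5256, 0.1983, 0.1809]
tool_rot: [-180.0, -0.0, 65.6]
ft_force: [-0.2, 0.0, 0.9]
gripper_width: 0.0658
gripper_force: 0.0
```

```bash
python3 - <<'E'
from h import *
go(.5256,.1975,.102,65.3)
for n in('scene','top'):
    c=cam(n); K=np.array(c['K']); p=K@(c['R']@np.array([.5256,.1975,.03])+c['t']); u,v=(p[:2]/p[2]).astype(int); print(n,u,v)
    i=c['pixels'][max(v-50,0):v+50,u-65:u+65,::-1]; i=cv2.resize(i,(520,400),interpolation=3)[:300 if n=='top' else 400]; globals()[n]=i
cv2.imwrite('pics/c2.png',cv2.resize(np.vstack([scene[:300],top]),(520,600)))
E
```

```text
t 1.925 at [0.5256 0.1983 0.1809] [-1.800e+02 -3.000e-02  6.561e+01] F [-0.2  0.   0.9] w 0.06582636003036454 0.0
shift mm [-0.8  0.3 78.9] turn [-0.   -0.03  0.31]
scene 374 198
top 227 282
```

View pics/c2.png

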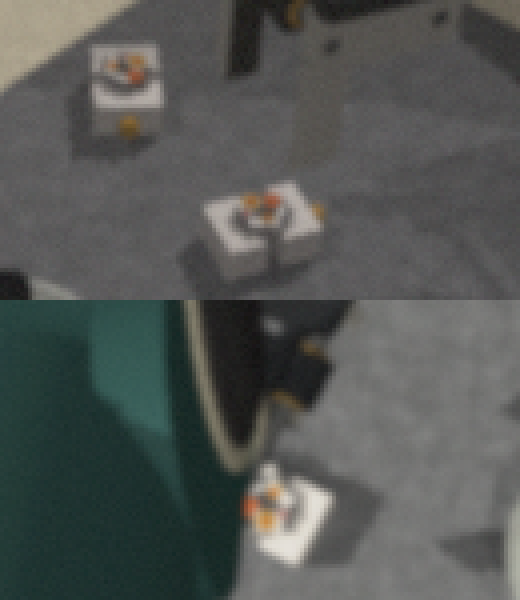

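The scene crop shows the fingers straddling holder A, with tips at crop (240,75) and (315,160). The closing line runs across its flat sides. Descending.

Emit:
carry_out --commands '[[[-1,0,25],[0,0,0.3]],[[-1,0,45],[0,0,0.3]],[[-1,0,60],[0,0,0.3]],[[-1,0,70],[0,0,0.3]],[[-1,0,79],[0,0,0.3]],[[-1,0,79],[0,0,0.3]],[[-1,0,79],[0,0,0.3]]]'

```text
clock: 2.9
ee_pos: [0.5258, 0.1966, 0.102]
tool_rot: [180.0, -0.0, 65.2]
ft_force: [0.4, -0.0, -0.5]
gripper_width: 0.0661
gripper_force: 0.0
```

Emit:
carry_out --commands '[[[0,0,0],[0,0,0]],[[0,0,0],[0,0,0]],[[0,0,0],[0,0,0]],[[0,0,0],[0,0,0]],[[0,0,0],[0,0,0]],[[0,0,0],[0,0,0]]]' --hand 0.3 --grip_force 15

```text
clock: 3.65
ee_pos: [0.5256, 0.1966, 0.1018]
tool_rot: [180.0, -0.0, 65.2]
ft_force: [-1.5, 1.0, 4.1]
gripper_width: 0.0359
gripper_force: 15.0
```

Emit:
carry_out --commands '[[[0,0,-10],[0,0,0]],[[0,0,-30],[0,0,0]],[[0,0,-60],[0,0,0]],[[0,0,-95],[0,0,0]],[[0,0,-125],[0,0,0]],[[0,0,-140],[0,0,0]],[[0,0,-140],[0,0,0]],[[0,0,-140],[0,0,0]]]'

```text
clock: 4.65
ee_pos: [0.5251, 0.1965, 0.2408]
tool_rot: [-180.0, 0.1, 65.2]
ft_force: [0.2, 0.3, -1.4]
gripper_width: 0.0355
gripper_force: 15.0
```

```bash
python3 -c "
from h import *
go(.4645,-.2592,.242,65.3)"
```

```text
t 4.65 at [0.5251 0.1965 0.2408] [-1.7996e+02  6.0000e-02  6.5190e+01] F [ 0.2  0.3 -1.4] w 0.03545261189957132 14.999959766864777
shift mm [-439.1  136.2   -0.8] turn [-0.04  0.06 -0.11]
```

Emit:
carry_out --commands '[[[-20,6,0],[0,0,0]],[[-65,20,0],[0,0,0]],[[-120,37,0],[0,0,0]],[[-175,54,0],[0,0,0]],[[-230,71,0],[0,0,0]],[[-285,88,0],[0,0,0]],[[-340,105,0],[0,0,0]],[[-390,121,0],[0,0,0]],[[-425,132,0],[0,0,0]],[[-440,136,0],[0,0,0]]]'

```text
clock: 5.9
ee_pos: [0.4626, -0.2624, 0.2412]
tool_rot: [-179.9, 0.1, 65.0]
ft_force: [0.4, 1.1, -1.1]
gripper_width: 0.036
gripper_force: 15.0
```

Emit:
carry_out --commands '[[[0,0,0],[0,0,0]],[[0,0,0],[0,0,0]],[[0,0,0],[0,0,0]],[[0,0,0],[0,0,0]]]'

```text
clock: 6.4
ee_pos: [0.4646, -0.2591, 0.2417]
tool_rot: [180.0, -0.0, 65.3]
ft_force: [-0.5, 0.6, 0.2]
gripper_width: 0.0354
gripper_force: 15.0
```

```bash
python3 -c "
from h import *
go(.4642,-.2599,.114,65.3)"
```

```text
t 6.4 at [ 0.4646 -0.2591  0.2417] [ 1.800e+02 -1.000e-02  6.525e+01] F [-0.5  0.6  0.2] w 0.03542333136359037 14.999986253678799
shift mm [-9.000e-01 -1.000e-01  1.277e+02] turn [ 0.   -0.01 -0.05]
```

Emit:
carry_out --commands '[[[-1,0,25],[0,0,0]],[[-1,0,55],[0,0,0]],[[-1,0,85],[0,0,0]],[[-1,0,110],[0,0,0]],[[-1,0,125],[0,0,0]],[[-1,0,131],[0,0,0]],[[-1,0,134],[0,0,0]],[[-1,0,135],[0,0,0]],[[-1,0,136],[0,0,0]],[[-1,0,136],[0,0,0]]]'

```text
clock: 7.65
ee_pos: [0.4641, -0.2608, 0.1059]
tool_rot: [180.0, -0.0, 65.2]
ft_force: [-0.6, 0.0, 0.0]
gripper_width: 0.0356
gripper_force: 15.0
```

```bash
python3 - <<'E'
from h import *
go(.4642,-.2599,.1048,65.3)
for n in('scene','top'):
    c=cam(n); K=np.array(c['K']); p=K@(c['R']@np.array([.4645,-.2592,.01])+c['t']); u,v=(p[:2]/p[2]).astype(int); print(n,u,v)
    globals()[n]=cv2.resize(c['pixels'][v-50:v+50,u-65:u+65,::-1],(390,300),interpolation=3)
cv2.imwrite('pics/c3.png',np.hstack([scene,top]))
E
```

```text
t 7.65 at [ 0.4641 -0.2608  0.1059] [179.98  -0.    65.19] F [-0.6  0.   0. ] w 0.035584612151712776 15.000020004808903
shift mm [ 0.9 -0.2  1.1] turn [ 0.02 -0.   -0.11]
scene 161 331
top 476 323
```

View pics/c3.png

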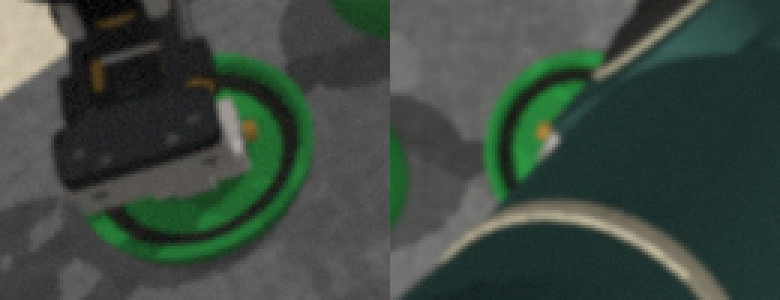

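The holder's screw end is inside the dish (scene crop (250,130), top crop (545,130)). Now lowering to contact.

Emit:
carry_out --commands '[[[0.5,0,0.5],[0,0,0]],[[1,0,1],[0,0,0]],[[1,0,1.3],[0,0,0]],[[1,0,1.3],[0,0,0]],[[1,0,1.3],[0,0,0]]]'

```text
clock: 8.38
ee_pos: [0.4644, -0.2599, 0.1047]
tool_rot: [180.0, -0.0, 65.2]
ft_force: [-2.8, 1.3, 9.3]
gripper_width: 0.036
gripper_force: 15.0
```

Contact (about 9 N). Opening part way only, so the fingers stay clear of the lip.

Emit:
carry_out --commands '[[[0,0,0],[0,0,0]],[[0,0,0],[0,0,0]],[[0,0,0],[0,0,0]],[[0,0,0],[0,0,0]]]' --hand 0.48

```text
clock: 8.88
ee_pos: [0.4643, -0.2599, 0.1044]
tool_rot: [180.0, 0.0, 65.2]
ft_force: [0.0, -0.3, -0.5]
gripper_width: 0.0449
gripper_force: 0.0
```

Emit:
carry_out --commands '[[[0,0,-5],[0,0,0]],[[0,0,-15],[0,0,0]],[[0,0,-35],[0,0,0]],[[0,0,-75],[0,0,0]],[[0,0,-120],[0,0,0]],[[0,0,-135],[0,0,0]],[[0,0,-135],[0,0,0]]]'

```text
clock: 9.75
ee_pos: [0.4646, -0.2598, 0.2406]
tool_rot: [179.9, -0.0, 65.2]
ft_force: [0.2, 0.4, 0.4]
gripper_width: 0.045
gripper_force: 0.0
```

```bash
python3 -c "
from h import *
go(.508,.0357,.242,65.3)"
```

```text
t 9.75 at [ 0.4646 -0.2598  0.2406] [ 1.7988e+02 -4.0000e-02  6.5200e+01] F [0.2 0.4 0.4] w 0.04501682473256107 0.0
shift mm [286.5 -84.6  -1.4] turn [ 0.12 -0.04 -0.1 ]
```

Emit:
carry_out --commands '[[[40,-12,0],[0,0,0]],[[90,-27,0],[0,0,0]],[[145,-43,0],[0,0,0]],[[200,-59,0],[0,0,0]],[[250,-74,0],[0,0,0]],[[280,-83,0],[0,0,0]],[[286,-85,0],[0,0,0]],[[286,-85,0],[0,0,0]],[[286,-85,0],[0,0,0]],[[286,-85,0],[0,0,0]]]'

```text
clock: 11.0
ee_pos: [0.5072, 0.0344, 0.2393]
tool_rot: [180.0, 0.0, 65.1]
ft_force: [0.6, 0.3, -0.2]
gripper_width: 0.0451
gripper_force: 0.0
```

```bash
python3 - <<'E'
from h import *
c=cam('top'); w=cloud(c); s=cam('scene')
go(.508,.0357,.165,65.3)
cc=[]
for c in(s,c):
    K=np.array(c['K']); p=K@(c['R']@np.array([.4645,-.2592,.01])+c['t']); u,v=(p[:2]/p[2]).astype(int); print(u,v)
    cc.append(cv2.resize(c['pixels'][v-45:v+45,u-45:u+45,::-1],(360,360),interpolation=3))
K=np.array(s['K']); p=K@(s['R']@np.array([.508,.0357,.08])+s['t']); u,v=(p[:2]/p[2]).astype(int); print(u,v)
d=cv2.resize(s['pixels'][v-40:v+20,u-60:u+60,::-1],(480,240),interpolation=3)
cv2.imwrite('pics/c4.png',np.vstack([np.hstack(cc),cv2.copyMakeBorder(d,0,0,0,240,0)]))
E
```

```text
t 11.1 at [0.5072 0.0348 0.2394] [180.     0.    65.13] F [ 0.3 -0.2 -0.2] w 0.045096849977116577 0.0
shift mm [ 1.1  0.3 74.4] turn [ 0.    0.   -0.17]
161 331
476 323
309 219
```

View pics/c4.png

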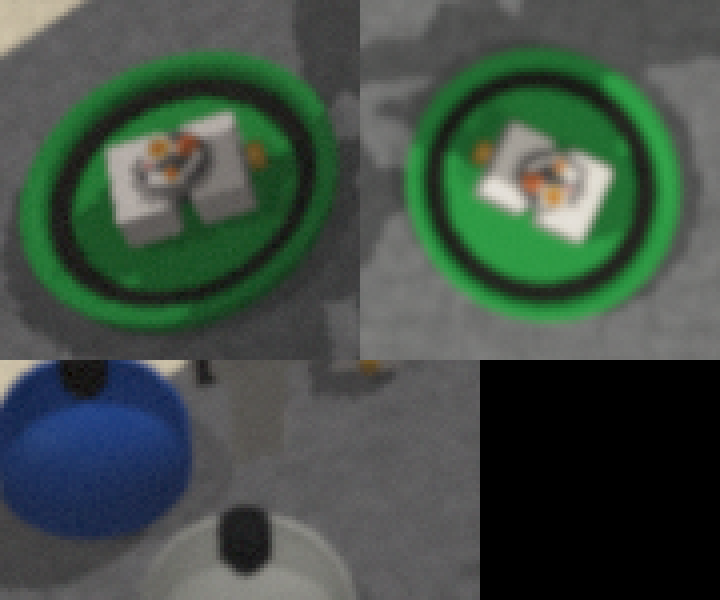

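The holder stands upright in the dish, with top-view crop corners (512,122), (615,160), (585,242) and (475,195). Checking how well it is centred.

```bash
python3 - <<'E'
from h import *
c=cam('top')
P=np.array([ray(c,431+(a-360+.5)/4-.5,278+(b+.5)/4-.5,.023) for a,b in((512,122),(615,160),(585,242),(475,195))]);print(P.mean(0),[np.linalg.norm(P[i]-P[i-1]).round(4) for i in range(4)])
w=cloud(c); q=w[(w[...,2]>.016)&(w[...,2]<.035)&(np.hypot(w[...,0]-.4645,w[...,1]+.2592)<.042)]
r=cv2.minAreaRect((q[:,:2]*1000).astype(np.float32)); print(r)
go(.508,.0357,.165,65.3)
E
```

```text
[ 0.4656073  -0.25837984  0.023     ] [np.float64(0.0376), np.float64(0.049), np.float64(0.0398), np.float64(0.053)]
((465.990478515625, -255.77273559570312), (58.173919677734375, 37.545475006103516), 63.816864013671875)
t 11.15 at [0.5072 0.035  0.2394] [180.     0.    65.14] F [-0.5  0.3  0. ] w 0.0451976053903612 0.0
shift mm [ 1.   0.4 74.4] turn [ 0.    0.   -0.16]
```

Emit:
carry_out --commands '[[[1,0,20],[0,0,0]],[[1,0,45],[0,0,0]],[[1,0,65],[0,0,0]],[[1,0,77],[0,0,0]],[[1,0,84],[0,0,0]],[[1,0,85],[0,0,0]],[[1,0,85],[0,0,0]],[[1,0,85],[0,0,0]]]'

```text
clock: 12.15
ee_pos: [0.5078, 0.0363, 0.1548]
tool_rot: [180.0, -0.0, 65.2]
ft_force: [-0.4, 0.1, 0.1]
gripper_width: 0.045
gripper_force: 0.0
```

```bash
python3 - <<'E'
from h import *
go(.508,.0357,.154,65.3)
s=cam('scene')
u,v=309,219
cv2.imwrite('pics/c5.png',cv2.resize(s['pixels'][v-60:v+40,u-60:u+60,::-1],(600,500),interpolation=3))
E
```

```text
t 12.15 at [0.5078 0.0363 0.1548] [ 1.7997e+02 -2.0000e-02  6.5190e+01] F [-0.4  0.1  0.1] w 0.04496026744764098 0.0
shift mm [-0.5  0.4  0.8] turn [ 0.03 -0.02 -0.11]
```

View pics/c5.png

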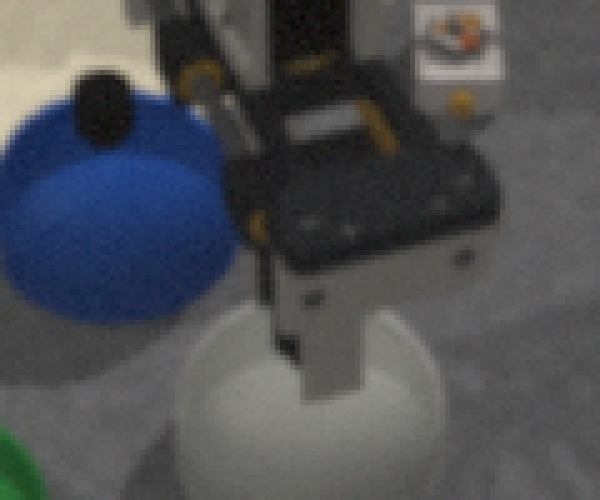

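The fingers straddle the black knob, which shows at (290,348) beside the near finger (335,390), with its tip just above the dome. Closing.

Emit:
carry_out --commands '[[[0,0,0],[0,0,0]],[[0,0,0],[0,0,0]],[[0,0,0],[0,0,0]],[[0,0,0],[0,0,0]],[[0,0,0],[0,0,0]],[[0,0,0],[0,0,0]]]' --hand 0.1 --grip_force 25

```text
clock: 12.95
ee_pos: [0.5077, 0.0363, 0.1544]
tool_rot: [180.0, 0.0, 65.2]
ft_force: [0.8, 0.7, 1.2]
gripper_width: 0.0234
gripper_force: 25.0
```

Emit:
carry_out --commands '[[[0,0,-5],[0,0,0]],[[0,0,-20],[0,0,0]],[[0,0,-45],[0,0,0]],[[0,0,-75],[0,0,0]],[[0,0,-105],[0,0,0]],[[0,0,-125],[0,0,0]],[[0,0,-130],[0,0,0]],[[0,0,-130],[0,0,0]]]'

```text
clock: 13.95
ee_pos: [0.5075, 0.0363, 0.2844]
tool_rot: [180.0, -0.0, 65.2]
ft_force: [-0.1, 1.0, -1.3]
gripper_width: 0.0233
gripper_force: 25.0
```

```bash
python3 -c "
from h import *
go(.4645,-.2592,.285,65.3)"
```

```text
t 13.95 at [0.5075 0.0363 0.2844] [ 1.7999e+02 -1.0000e-02  6.5190e+01] F [-0.1  1.  -1.3] w 0.0233069966252416 24.99987820861861
shift mm [-286.3   85.    -0.6] turn [ 0.01 -0.01 -0.11]
```

Emit:
carry_out --commands '[[[-10,3,0],[0,0,0]],[[-35,10,0],[0,0,0]],[[-70,21,0],[0,0,0]],[[-110,33,0],[0,0,0]],[[-150,45,0],[0,0,0]],[[-190,57,0],[0,0,0]],[[-230,68,0],[0,0,0]],[[-260,77,0],[0,0,0]],[[-280,83,0],[0,0,0]],[[-286,85,0],[0,0,0]]]'

```text
clock: 15.2
ee_pos: [0.4638, -0.2605, 0.2838]
tool_rot: [-179.9, 0.1, 65.0]
ft_force: [0.7, 0.3, -2.2]
gripper_width: 0.023
gripper_force: 25.0
```

Emit:
carry_out --commands '[[[0,0,0],[0,0,0]],[[0,0,10],[0,0,0]],[[0,0,30],[0,0,0]],[[0,0,45],[0,0,0]],[[0,0,50],[0,0,0]],[[0,0,50],[0,0,0]],[[0,0,50],[0,0,0]]]'

```text
clock: 16.08
ee_pos: [0.465, -0.2591, 0.2349]
tool_rot: [180.0, 0.0, 65.2]
ft_force: [-0.4, -0.0, -0.7]
gripper_width: 0.0234
gripper_force: 25.0
```

```bash
python3 - <<'E'
from h import *
go(.4645,-.2592,.235,65.3)
s=cam('scene');t=cam('top'); w=cloud(s)
# cover-coloured points: dome above .09
for n,c in(('s',s),('t',t)):
    w=cloud(c); m=(w[...,2]>.083)&(w[...,2]<.103)&(np.hypot(w[...,0]-.4645,w[...,1]+.2592)<.06); q=w[m][:,:2]
    a=np.linalg.lstsq(np.c_[2*q,np.ones(len(q))],(q**2).sum(1),rcond=None)[0]; print(n,len(q),a[:2].round(4),np.sqrt(a[2]+a[0]**2+a[1]**2).round(4))
a=cv2.resize(s['pixels'][220:400,70:270,::-1],(600,540),interpolation=3); cv2.imwrite('pics/c6.png',a)
E
```

```text
t 16.075 at [ 0.465  -0.2591  0.2349] [179.96   0.    65.19] F [-0.4 -0.  -0.7] w 0.023406013262249302 24.999688495590817
shift mm [-0.3 -0.4 -0.1] turn [ 0.04  0.   -0.11]
s 574 [ 0.4648 -0.2586] 0.0497
t 111 [ 0.4648 -0.2592] 0.05
```

View pics/c6.png

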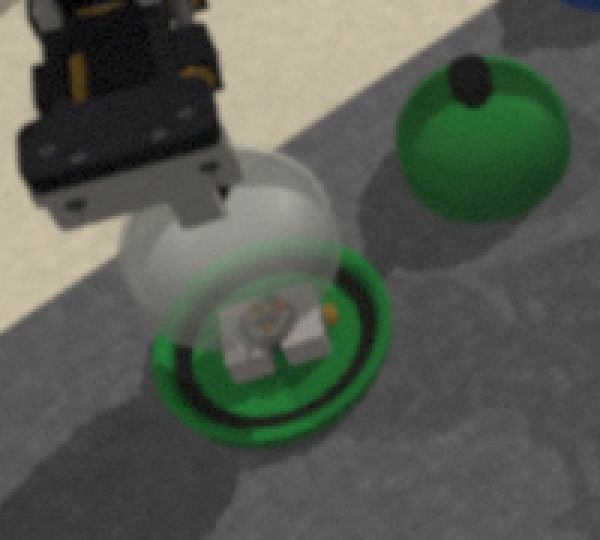

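The cover hangs level above the tray. Its rim-circle fit in both cameras gives a centre of (0.4648,-0.259) and a radius of 50 mm, within about 0.5 mm of the tray centre. Lowering.

Emit:
carry_out --commands '[[[0,0,10],[0,0,0]],[[0,0,22],[0,0,0]],[[0,0,34],[0,0,0]],[[0,0,45],[0,0,0]],[[0,0,54],[0,0,0]],[[0,0,59],[0,0,0]],[[0,0,61],[0,0,0]],[[0,0,61],[0,0,0]],[[0,0,61],[0,0,0]]]'

```text
clock: 17.3
ee_pos: [0.4649, -0.259, 0.1737]
tool_rot: [180.0, -0.0, 65.2]
ft_force: [0.6, -0.3, -1.1]
gripper_width: 0.0229
gripper_force: 25.0
```

```bash
python3 - <<'E'
from h import *
go(.4645,-.2592,.162,65.3)
for n in('scene','top'):
    w=cloud(cam(n)); m=(w[...,2]>.024)&(w[...,2]<.038)&(np.hypot(w[...,0]-.4645,w[...,1]+.2592)<.06)&(np.hypot(w[...,0]-.4645,w[...,1]+.2592)>.044); q=w[m][:,:2]
    a=np.linalg.lstsq(np.c_[2*q,np.ones(len(q))],(q**2).sum(1),rcond=None)[0]; print(n,len(q),a[:2].round(4),np.sqrt(a[2]+a[0]**2+a[1]**2).round(4))
E
```

```text
t 17.3 at [ 0.4649 -0.259   0.1737] [179.97  -0.    65.19] F [ 0.6 -0.3 -1.1] w 0.022926606234412023 24.999671163386665
shift mm [-0.3 -0.3 11.7] turn [ 0.03 -0.   -0.11]
scene 320 [ 0.4646 -0.2586] 0.0497
top 53 [ 0.4646 -0.2591] 0.0499
```

Centre still agrees. Going down slowly to just above the ledge.

Emit:
carry_out --commands '[[[0,0,2],[0,0,0]],[[0,0,4],[0,0,0]],[[0,0,6],[0,0,0]],[[0,0,8],[0,0,0]],[[0,0,9.5],[0,0,0]],[[0,0,11],[0,0,0]],[[0,0,11.5],[0,0,0]],[[0,0,12],[0,0,0]],[[0,0,12],[0,0,0]]]'

```text
clock: 18.52
ee_pos: [0.4648, -0.259, 0.1614]
tool_rot: [180.0, 0.0, 65.2]
ft_force: [-0.1, -0.3, -0.9]
gripper_width: 0.0231
gripper_force: 25.0
```

Emit:
carry_out --commands '[[[0,0,0.5],[0,0,0]],[[0,0,1],[0,0,0]],[[0,0,1.3],[0,0,0]],[[0,0,1.3],[0,0,0]]]'

```text
clock: 19.02
ee_pos: [0.4648, -0.259, 0.1604]
tool_rot: [180.0, -0.0, 65.2]
ft_force: [-1.3, 1.5, 6.4]
gripper_width: 0.0229
gripper_force: 25.0
```

Contact is exactly at the expected height (0.1604). Releasing.

Emit:
carry_out --commands '[[[0,0,0],[0,0,0]],[[0,0,0],[0,0,0]],[[0,0,0],[0,0,0]],[[0,0,0],[0,0,0]],[[0,0,0],[0,0,0]]]' --hand 0.48

```text
clock: 19.65
ee_pos: [0.4648, -0.259, 0.1601]
tool_rot: [180.0, 0.0, 65.2]
ft_force: [0.7, 0.4, 0.1]
gripper_width: 0.0454
gripper_force: 0.0
```

Emit:
carry_out --commands '[[[0,0,-10],[0,0,0]],[[0,0,-25],[0,0,0]],[[0,0,-40],[0,0,0]],[[0,0,-40],[0,0,0]],[[0,0,-40],[0,0,0]]]'

```text
clock: 20.27
ee_pos: [0.4647, -0.2588, 0.2001]
tool_rot: [180.0, -0.0, 65.2]
ft_force: [-0.0, 0.7, 0.0]
gripper_width: 0.0449
gripper_force: 0.0
```

Emit:
carry_out --commands '[[[0,0,0],[0,0,0]],[[0,0,0],[0,0,0]],[[0,0,0],[0,0,0]],[[0,0,0],[0,0,0]],[[0,0,0],[0,0,0]],[[0,0,0],[0,0,0]],[[0,0,0],[0,0,0]]]' --hand 0 --grip_force 5

```text
clock: 21.15
ee_pos: [0.4648, -0.259, 0.2001]
tool_rot: [180.0, 0.0, 65.2]
ft_force: [0.2, 0.1, -0.0]
gripper_width: 0.0005
gripper_force: 0.0
```

```bash
python3 -c "
from h import *
go(.4648,-.2590,.183,65.3)"
```

```text
t 21.15 at [ 0.4648 -0.259   0.2001] [180.     0.    65.18] F [ 0.2  0.1 -0. ] w 0.0004607766638569348 0.0
shift mm [-0.   0.  17.1] turn [ 0.    0.   -0.12]
```

Knob contact should come at TCP z of about 0.183.

Emit:
carry_out --commands '[[[0,0,6],[0,0,0]],[[0,0,12],[0,0,0]],[[0,0,15],[0,0,0]],[[0,0,16],[0,0,0]],[[0,0,16.5],[0,0,0]],[[0,0,17],[0,0,0]],[[0,0,17],[0,0,0]]]'

```text
clock: 22.02
ee_pos: [0.4648, -0.2591, 0.1835]
tool_rot: [180.0, -0.0, 65.2]
ft_force: [-2.3, 0.5, 8.3]
gripper_width: 0.0006
gripper_force: 3.8
```

Emit:
carry_out --commands '[[[0,0,0.3],[0,0,0]],[[0,0,0.5],[0,0,0]],[[0,0,0.5],[0,0,0]]]'

```text
clock: 22.4
ee_pos: [0.4648, -0.2591, 0.1835]
tool_rot: [180.0, -0.0, 65.2]
ft_force: [-5.0, 3.6, 17.1]
gripper_width: 0.0004
gripper_force: 8.8
```

Pressed (8 to 17 N, solid stop). Retreating, then a last look.

Emit:
carry_out --commands '[[[0,0,-0.3],[0,0,0]],[[0,0,-0.3],[0,0,0]],[[0,0,-5],[0,0,0]],[[0,0,-25],[0,0,0]],[[0,0,-65],[0,0,0]],[[0,0,-100],[0,0,0]],[[60,0,-120],[0,0,0]],[[120,0,-130],[0,0,0]],[[180,0,-130],[0,0,0]],[[200,0,-130],[0,0,0]]]'

```text
clock: 23.65
ee_pos: [0.5498, -0.0737, 0.3126]
tool_rot: [180.0, -0.0, 65.5]
ft_force: [0.3, -0.7, -0.1]
gripper_width: 0.0005
gripper_force: 0.0
```

Emit:
carry_out --commands '[[[0,0,0],[0,0,0]],[[0,0,0],[0,0,0]],[[0,0,0],[0,0,0]],[[0,0,0],[0,0,0]]]'

```text
clock: 24.15
ee_pos: [0.5484, -0.0783, 0.3127]
tool_rot: [180.0, 0.0, 65.1]
ft_force: [0.2, -0.1, 1.0]
gripper_width: 0.0006
gripper_force: 0.0
```

```bash
python3 - <<'E'
from h import *
s=cam('scene');t=cam('top')
for n,c in(('s',s),('t',t)):
    w=cloud(c); d=np.hypot(w[...,0]-.4645,w[...,1]+.2592); m=(w[...,2]>.082)&(w[...,2]<.092)&(d<.03); print(n,'knob',m.sum(),np.nanmean(w[m],0))
    m=(w[...,2]>.014)&(w[...,2]<.026)&(d<.06)&(d>.044); q=w[m][:,:2]
    a=np.linalg.lstsq(np.c_[2*q,np.ones(len(q))],(q**2).sum(1),rcond=None)[0]; print(n,len(q),a[:2].round(4),np.sqrt(a[2]+a[0]**2+a[1]**2).round(4))
a=cv2.resize(s['pixels'][240:400,70:250,::-1],(450,400),interpolation=3);b=cv2.resize(t['pixels'][270:380,420:515,::-1],(345,400),interpolation=3); cv2.imwrite('pics/c7.png',np.hstack([a,b]))
E
```

```text
s knob 180 [ 0.46632221 -0.25896783  0.08543142]
s 278 [ 0.4626 -0.2586] 0.0514
t knob 143 [ 0.46416494 -0.25815438  0.08582749]
t 152 [ 0.4655 -0.2617] 0.0552
```

View pics/c7.png

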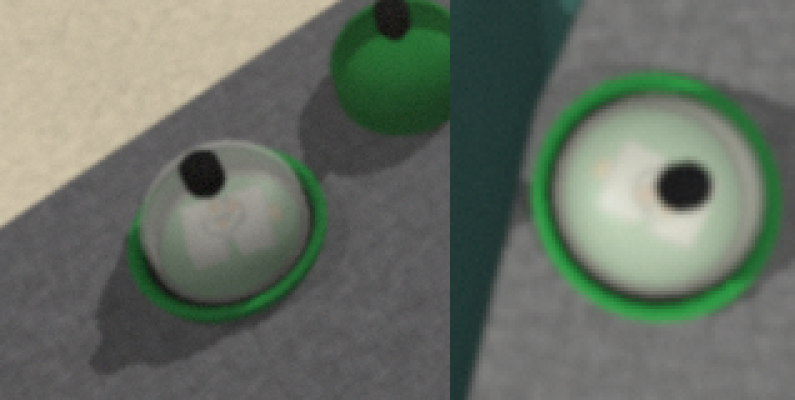

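The cover sits level inside the lip, with the knob top at 0.0856 m (0.086 expected), and the holder stands under it. Handing in.

```bash
python3 -c "
from h import *
print(ticket.sign_off())"
```

```text
the job is handed in; nothing more can be done
None
```

The movement stands upright in the middle of the tray with the clear cover seated level over it and pressed home, and the job was handed in at about 24 s; the press peaked at 17 N, slightly over the suggested 15 N.

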